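# Load the UV cure station with test pieces

### The job

The UV cure station is still on from the last batch: first throw its red isolator lever over to off (right, red mark), and do not handle the test pieces while it is on. Then stand every rod from the drying block in a glass vial of its own, pushed down to the bottom, and lay exactly three of the four bars flat in the aluminium tray, none on top of another, keeping the fourth back off the station as the uncured reference. Then throw the isolator back on (left, green mark), without knocking over or shoving the resin bottle and the jar.

Things in the scene. Friction and masses are not known exactly. Their poses are not given: they have to be found in the camera images.
- isolator (a joint): throw lever of the lamp isolator, hinged along the box's x; rad. 0 = on (leaning 0.6 rad to the box's +y, left, over the green mark), 1.2 = off (leaning 0.6 rad to its -y, right, over the red mark). It is weighted: once past upright (0.6) it falls over to the stop on that side and stays; about 0.05 N m moves it
- isolator_tip (a point): centre of the top end of the lever's red round handle (22 mm thick, 48 mm long, at the end of the lever), 80 mm from the pivot along the lever; z along the lever outwards; moves with it. At either stop it is 118 mm above the table and 45 mm to one side of the box's centre
- switch_box: grey isolator box with a yellow top plate, 90 x 90 mm, 45 mm high, fixed on the bench, the lever with the red handle on top, its pivot 52 mm above the table over the box's centre between cheeks that reach 62 mm; origin under its centre, x and y along its sides (x roughly away from the robot)
- station: UV cure station, fixed: black deck 260 (x) x 360 (y) mm, 25 mm high; grey LED lamp bar 102 mm high along its far (+x) edge, front face 110 mm from the origin; aluminium tray, centre (0, -110 mm); grey vial carrier, row of vials along x at y = +100 mm. Origin on the table, level with the middle of the vial row and tray; x points away from the robot
- tray_floor (a point): centre of the inner floor of the shallow aluminium cure tray on the deck, 28 mm above the table; the inside is 120 (x) x 180 (y) mm, walls 15 mm high above the floor and 3 mm thick; axes as the station's
- drying_block: grey drying block, fixed, 230 (x) x 60 (y) mm, 55 mm high, four holes 11.5 mm wide and 45 mm deep in a row along its x at -75, -25, 25 and 75 mm; the rods stand in some of them. Origin under its centre
- vial0_floor (a point): centre of the inner floor of clear glass vial 0 with a white rim (vials 0 to 3 in a row along the station's x, 50 mm apart, nearest the robot first), 37 mm above the table; z up. Fixed upright, bore 15 mm, outside 21 mm, 81 mm deep: its mouth is 81 mm above this point, 118 mm above the table
- vial1_floor (a point): centre of the inner floor of clear glass vial 1 with a white rim (vials 0 to 3 in a row along the station's x, 50 mm apart, nearest the robot first), 37 mm above the table; z up. Fixed upright, bore 15 mm, outside 21 mm, 81 mm deep: its mouth is 81 mm above this point, 118 mm above the table
- vial2_floor (a point): centre of the inner floor of clear glass vial 2 with a white rim (vials 0 to 3 in a row along the station's x, 50 mm apart, nearest the robot first), 37 mm above the table; z up. Fixed upright, bore 15 mm, outside 21 mm, 81 mm deep: its mouth is 81 mm above this point, 118 mm above the table
- vial3_floor (a point): centre of the inner floor of clear glass vial 3 with a white rim (vials 0 to 3 in a row along the station's x, 50 mm apart, nearest the robot first), 37 mm above the table; z up. Fixed upright, bore 15 mm, outside 21 mm, 81 mm deep: its mouth is 81 mm above this point, 118 mm above the table
- rod0: teal printed test rod (None if absent): 10 mm thick, 150 mm long, round, its foot tapered over the last 4 mm to a 7 mm flat; 18 g. Origin at the centre of the foot's end, z up along the rod to its top. It starts upright in a hole of the drying block, foot 10 mm above the table
- rod1: teal printed test rod (None if absent): 10 mm thick, 150 mm long, round, its foot tapered over the last 4 mm to a 7 mm flat; 18 g. Origin at the centre of the foot's end, z up along the rod to its top. It starts upright in a hole of the drying block, foot 10 mm above the table
- rod2: teal printed test rod (None if absent): 10 mm thick, 150 mm long, round, its foot tapered over the last 4 mm to a 7 mm flat; 18 g. Origin at the centre of the foot's end, z up along the rod to its top. It starts upright in a hole of the drying block, foot 10 mm above the table
- rod3: teal printed test rod (None if absent): 10 mm thick, 150 mm long, round, its foot tapered over the last 4 mm to a 7 mm flat; 18 g. Origin at the centre of the foot's end, z up along the rod to its top. It starts upright in a hole of the drying block, foot 10 mm above the table
- bar0: teal printed test bar, 90 (x) x 16 (y) x 14 (z) mm, 24 g; origin at its centre, x along its length. Starts flat on a thin blue mat (150 x 240 x 3 mm, fixed), its length roughly away from the robot
- bar1: teal printed test bar, 90 (x) x 16 (y) x 14 (z) mm, 24 g; origin at its centre, x along its length. Starts flat on a thin blue mat (150 x 240 x 3 mm, fixed), its length roughly away from the robot
- bar2: teal printed test bar, 90 (x) x 16 (y) x 14 (z) mm, 24 g; origin at its centre, x along its length. Starts flat on a thin blue mat (150 x 240 x 3 mm, fixed), its length roughly away from the robot
- bar3: teal printed test bar, 90 (x) x 16 (y) x 14 (z) mm, 24 g; origin at its centre, x along its length. Starts flat on a thin blue mat (150 x 240 x 3 mm, fixed), its length roughly away from the robot
- resin_bottle: black resin bottle, 70 mm wide, 165 mm high; not part of the job; origin under its centre
- jar: amber jar with white cap, 64 mm wide, 60 mm high; not part of the job; origin under its centre
- mat: thin blue mat, fixed, 150 (x) x 240 (y) x 3 mm, on which the bars lie at the start; origin under its centre. Besides the things listed, a white jug stands beyond the station to the left and a scraper, a brush and cutters lie on the bench nearer the robot
Things that resemble listed ones, but are neither listed nor needed, are in the scene too. What is shaped like the bar0 but brown or pink is not meant.

How it is judged:
On the way, in this order (a step that is already met when the one before it is completed fails the run):
1. the isolator is thrown off (value of joint isolator above 1.08 rad), for 0.2 s.
2. with the isolator off, every rod stands at the bottom of a vial and exactly three bars lie flat in the tray (value of joint isolator above 1.08 rad and ((horizontal distance between rod0 and vial0_floor below 0.008 m and z of rod0 in the frame of vial0_floor below 0.006 m) or (horizontal distance between rod0 and vial1_floor below 0.008 m and z of rod0 in the frame of vial1_floor below 0.006 m) or (horizontal distance between rod0 and vial2_floor below 0.008 m and z of rod0 in the frame of vial2_floor below 0.006 m) or (horizontal distance between rod0 and vial3_floor below 0.008 m and z of rod0 in the frame of vial3_floor below 0.006 m)) and ((horizontal distance between rod1 and vial0_floor below 0.008 m and z of rod1 in the frame of vial0_floor below 0.006 m) or (horizontal distance between rod1 and vial1_floor below 0.008 m and z of rod1 in the frame of vial1_floor below 0.006 m) or (horizontal distance between rod1 and vial2_floor below 0.008 m and z of rod1 in the frame of vial2_floor below 0.006 m) or (horizontal distance between rod1 and vial3_floor below 0.008 m and z of rod1 in the frame of vial3_floor below 0.006 m)) and ((horizontal distance between rod2 and vial0_floor below 0.008 m and z of rod2 in the frame of vial0_floor below 0.006 m) or (horizontal distance between rod2 and vial1_floor below 0.008 m and z of rod2 in the frame of vial1_floor below 0.006 m) or (horizontal distance between rod2 and vial2_floor below 0.008 m and z of rod2 in the frame of vial2_floor below 0.006 m) or (horizontal distance between rod2 and vial3_floor below 0.008 m and z of rod2 in the frame of vial3_floor below 0.006 m)) and ((horizontal distance between rod3 and vial0_floor below 0.008 m and z of rod3 in the frame of vial0_floor below 0.006 m) or (horizontal distance between rod3 and vial1_floor below 0.008 m and z of rod3 in the frame of vial1_floor below 0.006 m) or (horizontal distance between rod3 and vial2_floor below 0.008 m and z of rod3 in the frame of vial2_floor below 0.006 m) or (horizontal distance between rod3 and vial3_floor below 0.008 m and z of rod3 in the frame of vial3_floor below 0.006 m)) and (((x of bar1 in the frame of tray_floor between -0.06 and 0.06 m and y of bar1 in the frame of tray_floor between -0.09 and 0.09 m and z of bar1 in the frame of tray_floor between 0 and 0.0115 m and angle between bar1's own x axis and vertical between 1.45 and 1.69 rad) and (x of bar2 in the frame of tray_floor between -0.06 and 0.06 m and y of bar2 in the frame of tray_floor between -0.09 and 0.09 m and z of bar2 in the frame of tray_floor between 0 and 0.0115 m and angle between bar2's own x axis and vertical between 1.45 and 1.69 rad) and (x of bar3 in the frame of tray_floor between -0.06 and 0.06 m and y of bar3 in the frame of tray_floor between -0.09 and 0.09 m and z of bar3 in the frame of tray_floor between 0 and 0.0115 m and angle between bar3's own x axis and vertical between 1.45 and 1.69 rad) and height (world z) of bar0 below 0.024 m) or ((x of bar0 in the frame of tray_floor between -0.06 and 0.06 m and y of bar0 in the frame of tray_floor between -0.09 and 0.09 m and z of bar0 in the frame of tray_floor between 0 and 0.0115 m and angle between bar0's own x axis and vertical between 1.45 and 1.69 rad) and (x of bar2 in the frame of tray_floor between -0.06 and 0.06 m and y of bar2 in the frame of tray_floor between -0.09 and 0.09 m and z of bar2 in the frame of tray_floor between 0 and 0.0115 m and angle between bar2's own x axis and vertical between 1.45 and 1.69 rad) and (x of bar3 in the frame of tray_floor between -0.06 and 0.06 m and y of bar3 in the frame of tray_floor between -0.09 and 0.09 m and z of bar3 in the frame of tray_floor between 0 and 0.0115 m and angle between bar3's own x axis and vertical between 1.45 and 1.69 rad) and height (world z) of bar1 below 0.024 m) or ((x of bar0 in the frame of tray_floor between -0.06 and 0.06 m and y of bar0 in the frame of tray_floor between -0.09 and 0.09 m and z of bar0 in the frame of tray_floor between 0 and 0.0115 m and angle between bar0's own x axis and vertical between 1.45 and 1.69 rad) and (x of bar1 in the frame of tray_floor between -0.06 and 0.06 m and y of bar1 in the frame of tray_floor between -0.09 and 0.09 m and z of bar1 in the frame of tray_floor between 0 and 0.0115 m and angle between bar1's own x axis and vertical between 1.45 and 1.69 rad) and (x of bar3 in the frame of tray_floor between -0.06 and 0.06 m and y of bar3 in the frame of tray_floor between -0.09 and 0.09 m and z of bar3 in the frame of tray_floor between 0 and 0.0115 m and angle between bar3's own x axis and vertical between 1.45 and 1.69 rad) and height (world z) of bar2 below 0.024 m) or ((x of bar0 in the frame of tray_floor between -0.06 and 0.06 m and y of bar0 in the frame of tray_floor between -0.09 and 0.09 m and z of bar0 in the frame of tray_floor between 0 and 0.0115 m and angle between bar0's own x axis and vertical between 1.45 and 1.69 rad) and (x of bar1 in the frame of tray_floor between -0.06 and 0.06 m and y of bar1 in the frame of tray_floor between -0.09 and 0.09 m and z of bar1 in the frame of tray_floor between 0 and 0.0115 m and angle between bar1's own x axis and vertical between 1.45 and 1.69 rad) and (x of bar2 in the frame of tray_floor between -0.06 and 0.06 m and y of bar2 in the frame of tray_floor between -0.09 and 0.09 m and z of bar2 in the frame of tray_floor between 0 and 0.0115 m and angle between bar2's own x axis and vertical between 1.45 and 1.69 rad) and height (world z) of bar3 below 0.024 m)) and linear speed of each of rod0, rod1, rod2, rod3, bar0, bar1, bar2, bar3 below 0.02 m/s), for 0.3 s.
3. the isolator is thrown on again (value of joint isolator below 0.12 rad), for 0.2 s.
At the end, for the whole second after the job is handed in: The isolator is on (joint below 0.12 rad). Every rod present stands in a vial, its foot within 6 mm of the vial's floor. Exactly three bars lie flat (within 0.12 rad) in one layer on the tray's floor, their middles inside the tray; the fourth is off the station, on the mat or bench. All at rest (value of joint isolator below 0.12 rad and ((horizontal distance between rod0 and vial0_floor below 0.008 m and z of rod0 in the frame of vial0_floor below 0.006 m) or (horizontal distance between rod0 and vial1_floor below 0.008 m and z of rod0 in the frame of vial1_floor below 0.006 m) or (horizontal distance between rod0 and vial2_floor below 0.008 m and z of rod0 in the frame of vial2_floor below 0.006 m) or (horizontal distance between rod0 and vial3_floor below 0.008 m and z of rod0 in the frame of vial3_floor below 0.006 m)) and ((horizontal distance between rod1 and vial0_floor below 0.008 m and z of rod1 in the frame of vial0_floor below 0.006 m) or (horizontal distance between rod1 and vial1_floor below 0.008 m and z of rod1 in the frame of vial1_floor below 0.006 m) or (horizontal distance between rod1 and vial2_floor below 0.008 m and z of rod1 in the frame of vial2_floor below 0.006 m) or (horizontal distance between rod1 and vial3_floor below 0.008 m and z of rod1 in the frame of vial3_floor below 0.006 m)) and ((horizontal distance between rod2 and vial0_floor below 0.008 m and z of rod2 in the frame of vial0_floor below 0.006 m) or (horizontal distance between rod2 and vial1_floor below 0.008 m and z of rod2 in the frame of vial1_floor below 0.006 m) or (horizontal distance between rod2 and vial2_floor below 0.008 m and z of rod2 in the frame of vial2_floor below 0.006 m) or (horizontal distance between rod2 and vial3_floor below 0.008 m and z of rod2 in the frame of vial3_floor below 0.006 m)) and ((horizontal distance between rod3 and vial0_floor below 0.008 m and z of rod3 in the frame of vial0_floor below 0.006 m) or (horizontal distance between rod3 and vial1_floor below 0.008 m and z of rod3 in the frame of vial1_floor below 0.006 m) or (horizontal distance between rod3 and vial2_floor below 0.008 m and z of rod3 in the frame of vial2_floor below 0.006 m) or (horizontal distance between rod3 and vial3_floor below 0.008 m and z of rod3 in the frame of vial3_floor below 0.006 m)) and (((x of bar1 in the frame of tray_floor between -0.06 and 0.06 m and y of bar1 in the frame of tray_floor between -0.09 and 0.09 m and z of bar1 in the frame of tray_floor between 0 and 0.0115 m and angle between bar1's own x axis and vertical between 1.45 and 1.69 rad) and (x of bar2 in the frame of tray_floor between -0.06 and 0.06 m and y of bar2 in the frame of tray_floor between -0.09 and 0.09 m and z of bar2 in the frame of tray_floor between 0 and 0.0115 m and angle between bar2's own x axis and vertical between 1.45 and 1.69 rad) and (x of bar3 in the frame of tray_floor between -0.06 and 0.06 m and y of bar3 in the frame of tray_floor between -0.09 and 0.09 m and z of bar3 in the frame of tray_floor between 0 and 0.0115 m and angle between bar3's own x axis and vertical between 1.45 and 1.69 rad) and height (world z) of bar0 below 0.024 m) or ((x of bar0 in the frame of tray_floor between -0.06 and 0.06 m and y of bar0 in the frame of tray_floor between -0.09 and 0.09 m and z of bar0 in the frame of tray_floor between 0 and 0.0115 m and angle between bar0's own x axis and vertical between 1.45 and 1.69 rad) and (x of bar2 in the frame of tray_floor between -0.06 and 0.06 m and y of bar2 in the frame of tray_floor between -0.09 and 0.09 m and z of bar2 in the frame of tray_floor between 0 and 0.0115 m and angle between bar2's own x axis and vertical between 1.45 and 1.69 rad) and (x of bar3 in the frame of tray_floor between -0.06 and 0.06 m and y of bar3 in the frame of tray_floor between -0.09 and 0.09 m and z of bar3 in the frame of tray_floor between 0 and 0.0115 m and angle between bar3's own x axis and vertical between 1.45 and 1.69 rad) and height (world z) of bar1 below 0.024 m) or ((x of bar0 in the frame of tray_floor between -0.06 and 0.06 m and y of bar0 in the frame of tray_floor between -0.09 and 0.09 m and z of bar0 in the frame of tray_floor between 0 and 0.0115 m and angle between bar0's own x axis and vertical between 1.45 and 1.69 rad) and (x of bar1 in the frame of tray_floor between -0.06 and 0.06 m and y of bar1 in the frame of tray_floor between -0.09 and 0.09 m and z of bar1 in the frame of tray_floor between 0 and 0.0115 m and angle between bar1's own x axis and vertical between 1.45 and 1.69 rad) and (x of bar3 in the frame of tray_floor between -0.06 and 0.06 m and y of bar3 in the frame of tray_floor between -0.09 and 0.09 m and z of bar3 in the frame of tray_floor between 0 and 0.0115 m and angle between bar3's own x axis and vertical between 1.45 and 1.69 rad) and height (world z) of bar2 below 0.024 m) or ((x of bar0 in the frame of tray_floor between -0.06 and 0.06 m and y of bar0 in the frame of tray_floor between -0.09 and 0.09 m and z of bar0 in the frame of tray_floor between 0 and 0.0115 m and angle between bar0's own x axis and vertical between 1.45 and 1.69 rad) and (x of bar1 in the frame of tray_floor between -0.06 and 0.06 m and y of bar1 in the frame of tray_floor between -0.09 and 0.09 m and z of bar1 in the frame of tray_floor between 0 and 0.0115 m and angle between bar1's own x axis and vertical between 1.45 and 1.69 rad) and (x of bar2 in the frame of tray_floor between -0.06 and 0.06 m and y of bar2 in the frame of tray_floor between -0.09 and 0.09 m and z of bar2 in the frame of tray_floor between 0 and 0.0115 m and angle between bar2's own x axis and vertical between 1.45 and 1.69 rad) and height (world z) of bar3 below 0.024 m)) and linear speed of each of rod0, rod1, rod2, rod3, bar0, bar1, bar2, bar3 below 0.02 m/s); the robot touches nothing.
It fails at once if a rod or bar is handled while the isolator is on (joint below 0.5 rad) (value of joint isolator below 0.5 rad and (contact force between the fingers and rod0 above 0.5 N or contact force between the fingers and rod1 above 0.5 N or contact force between the fingers and rod2 above 0.5 N or contact force between the fingers and rod3 above 0.5 N or contact force between the fingers and bar0 above 0.5 N or contact force between the fingers and bar1 above 0.5 N or contact force between the fingers and bar2 above 0.5 N or contact force between the fingers and bar3 above 0.5 N)).
It fails at once if the resin bottle or the jar is knocked over or shoved more than 5 cm (distance of any of resin_bottle, jar from where it was at the start of the episode above 0.05 m or angle between any of resin_bottle, jar's own z axis and vertical above 0.5 rad).
Of rod0, rod1, rod2, rod3 only 2 to 4 are there at a start; the rules pass over those that are not, and their reading is None.
At some moment in a run one of bar0, bar1, bar2, bar3 may be knocked a few centimetres aside while the robot is not near it.
It also fails if it takes over 210 s, if anything falls off the work surface, if the arm or the gripper's body presses on something with over 40 N, if the wrist force passes 120 N, or if a joint passes its speed limit or range.

### The arm

A 6-joint arm with a two-finger parallel gripper is mounted at the origin on the work surface. World frame = base frame: x ahead of the robot, y to its left, z up, the work surface at z = 0. Lengths are in m, angles in rad, forces in N, time in s.
With the tool pointing down it reaches from about 0.375 to 0.9 m from the base axis. Payload 3.1 kg.
Tool frame: the origin (TCP) lies midway between the tips of the shut fingers; the grasp point (between the pads) lies 19 mm behind it; z points along the fingers, y is the line along which they close (so a half turn about z gives the same grasp; the last joint's range is limited). The gripper opens to 87 mm and grips with 3 to 60 N. Pads are 19 mm wide; open, the fingers measure 117 mm over their backs; the gripper's body (75 mm by 190 mm) begins 51 mm behind the grasp point.
Start: joints at [-1.319, 0.527, 1.433, -0, 1.181, -0.178], TCP at [0.26, -0.568, 0.223] pointing down, gripper open.
Joint ranges: [-3.08, 3.08], [-0.75, 2.2], [0.22, 2.44], [-1.43, 4.57], [0, 2.65], [-2.85, 2.85]. Speed limits (rad/s): [2.79, 2.79, 3.14, 3.14, 3.14, 3.14].

### API

Orientations are given as a unit quaternion [x, y, z, w].
In Python, from rig import robot gives the robot as it stands. The module is installed in compiled form; this text tells all that it offers.
- The arm moves only by the tool play_rows, never from a script. Its arguments are lists of equal length, an entry for each row: "gripper": the closure, from -1 (fully open) to 1 (shut); "delta_pos": the shift along the tool's x, y, z in cm, a list of three; "turn": the turn, a rotation vector about the tool's x, y, z in rad, a list of three. A call has 1 to 12 rows; each row is the pose to reach, as a shift and turn from the pose commanded when the call began, along the tool's axes at that moment; what a row does not reach only later rows make up. A row lasts 1/8 s, in which the tool goes at most 62.5 mm and 10.7 degrees, less where a joint would pass 70% of its speed; a pose out of reach is approached as far as the arm can. A call with a gripper value outside its range is refused whole. The fingers move at their own pace and stop on an object; "squeeze" is the grip in N (left out, the last holds). Time passes only in rows, so rows that repeat a pose let the fingers close. It gives the time, the measured TCP pose, the force, the opening and the grip force at its end, in the units of the state.
- robot.get_obs(): the state, without advancing time (a new reading comes with each control period).
- robot.camera(name): name is "scene" or "top" or "wrist"; returns a dict with "color" (400x640x3 uint8, red, green, blue), "vfov" (degrees; the focal length in pixels is half the picture's height over the tangent of half this angle, whatever the lens; pixels are square), "cx", "cy" (the principal point, pixels), "R" (3x3) and "t" (3): a world point X has camera coordinates R X + t. Camera axes: x right, y down, z forward; pixel columns grow to the right and rows downward; lengths in m; the calibration is good to about 2 mm. A picture is of the moment at which its call begins. There is no depth.
- robot.hand_in(): hands the job in; it is judged then, once.
The state is a dict: "time": time; "q": joint angles; "joint_velocities": joint speeds; "joint_torque": joint torques, N m; "position": TCP position; "tool_rot": TCP orientation; "ft_force": force on the tool from outside, world axes, zero at the start; "moment": the same for the moment, N m; "grip_width": finger opening in m; "grip_force": force on a finger pad.
Only numpy, scipy, OpenCV 4.12 (cv2) and the standard library are available. Lean on these libraries where they do the work, as an engineer would, in place of code of your own. Each camera call takes 0.05 s, during which the arm holds its last target. There are 200 camera calls.

## Working session

There is one attempt and no reset: what is moved stays moved. The work goes in short steps, Python scripts to look and compute and a tool call to move; the robot and the scene stay as the last step left them, time stands still between calls to the robot, and variables do not carry over. Pictures are saved under pics/ and viewed, at most 14 in all, crops included, and the job is handed in when it is done.

Besides the shell and the picture viewer there is one more tool, called as a command line: name --argument value ..., lists and objects as JSON in quotes. play_rows: Moves the arm, as the interface text tells. Its arguments: {"type":"object","properties":{"gripper":{"type":"array","items":{"type":"number"}},"delta_pos":{"type":"array","items":{"type":"array","items":{"type":"number"}}},"turn":{"type":"array","items":{"type":"array","items":{"type":"number"}}},"squeeze":{"type":"number"}},"required":["gripper","delta_pos","turn"]}

```bash
mkdir -p pics; cat > h.py <<'E'
import numpy as np, cv2, json, os
from rig import robot
def snap(name, fn):
    c=robot.camera(name); cv2.imwrite(f'pics/{fn}.png', c['color'][:,:,::-1])
    np.savez(f'pics/{fn}.npz', **{k:np.array(v) for k,v in c.items()}); return c
def load(fn): return np.load(f'pics/{fn}.npz')
def f(c): return 200/np.tan(np.radians(float(c['vfov']))/2)
def ray(c,u,v):
    d=np.array([(u-c['cx'])/f(c),(v-c['cy'])/f(c),1.]); R=c['R']
    return -R.T@c['t'], R.T@d
def atz(c,u,v,z):
    o,d=ray(c,u,v); return o+d*(z-o[2])/d[2]
def proj(c,X):
    p=c['R']@np.array(X)+c['t']; return f(c)*p[0]/p[2]+c['cx'], f(c)*p[1]/p[2]+c['cy']
def tri(obs):
    A=np.zeros((3,3));b=np.zeros(3)
    for c,u,v in obs:
        o,d=ray(c,u,v); d=d/np.linalg.norm(d); P=np.eye(3)-np.outer(d,d); A+=P;b+=P@o
    X=np.linalg.solve(A,b); return X,[np.round(np.array(proj(c,X))-[u,v],1) for c,u,v in obs]
E
python3 - <<'E'
from h import *
for n in ['scene','top','wrist']:
    c=snap(n,n+'0'); print(n,c['vfov'],c['cx'],c['cy'],-c['R'].T@c['t'],c['R'].round(3).tolist())
o=robot.get_obs(); print(o['position'],o['tool_rot'],o['grip_width'])
E
```

```text
scene 47.59209258846332 327.5087959184805 194.32838119348875 [ 1.27664213 -0.88702379  1.05644144] [[0.745, 0.667, 0.012], [0.428, -0.464, -0.776], [-0.512, 0.583, -0.631]]
top 53.51734928405626 317.8185191800988 199.58208685899683 [ 0.24840334 -0.00478253  1.2895467 ] [[0.026, -1.0, -0.006], [-0.982, -0.025, -0.185], [0.185, 0.011, -0.983]]
wrist 60.03523348587404 315.44725534629595 199.2831809246865 [ 0.32946976 -0.53484417  0.38338343] [[0.417, -0.909, -0.003], [-0.872, -0.401, 0.281], [-0.256, -0.114, -0.96]]
[ 0.26031259 -0.56760808  0.22179959] [ 9.76998732e-01  2.13243587e-01 -3.68770989e-05 -8.05194297e-04] 0.08726613466419436
```

View pics/scene0.png

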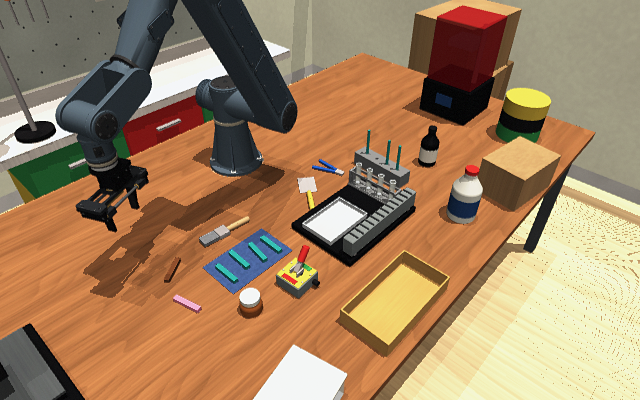

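View pics/top0.png

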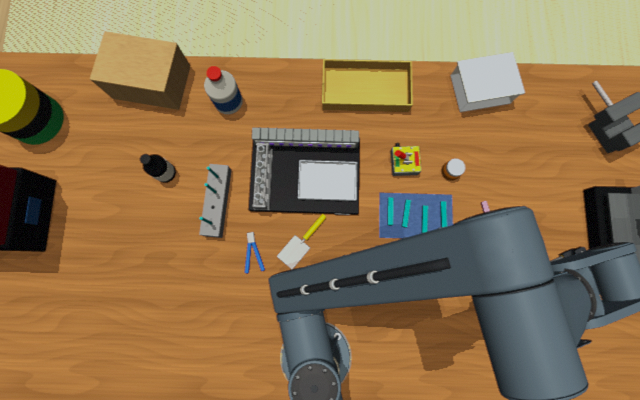

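The scene view shows three teal rods in the block (368,140; 389,155; 399,160), four teal bars on the mat (228,272; 240,259; 258,250; 271,243), and the lever at (301,258). The brown bar (173,269) and pink bar (187,303) are decoys. In the top view the station is at (305,178), the block at (215,200), the mat at (415,215) and the box at (406,160). I'll enlarge both views to measure.

```bash
python3 - <<'E'
import cv2
a=cv2.imread('pics/top0.png')[115:255,190:480]; cv2.imwrite('pics/topc.png',cv2.resize(a,(783,378),interpolation=cv2.INTER_CUBIC))
a=cv2.imread('pics/scene0.png')[120:320,195:435]; cv2.imwrite('pics/scenec.png',cv2.resize(a,(720,600),interpolation=cv2.INTER_CUBIC))
E
```

```text
(no output)
```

View pics/topc.png

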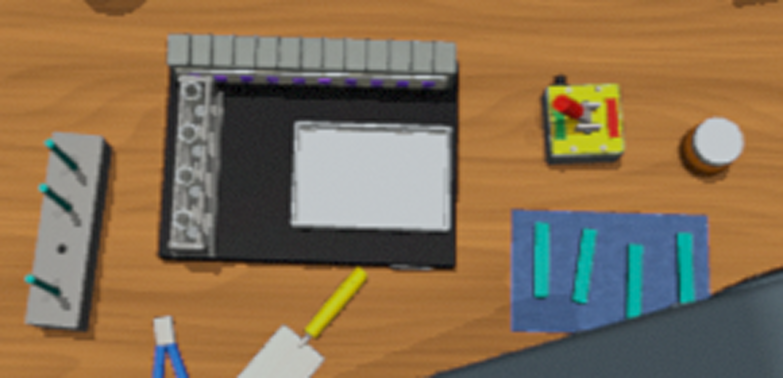

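View pics/scenec.png

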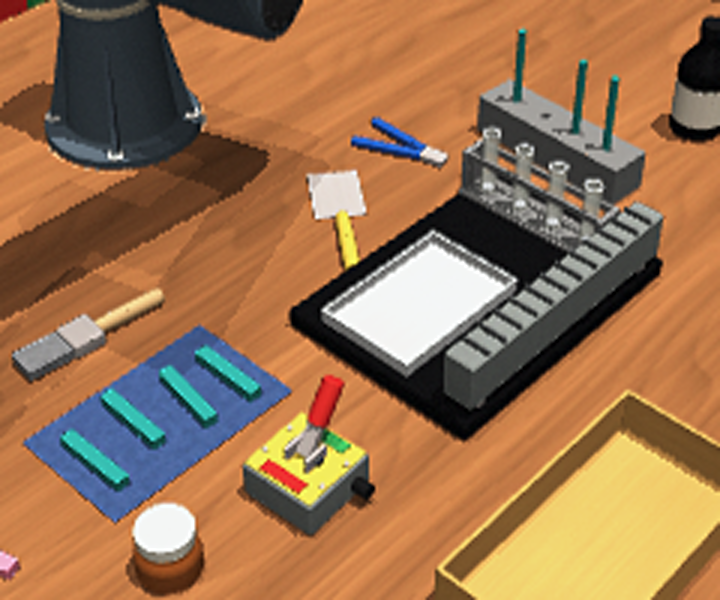

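Zoomed crops (full-image pixels = crop/2.7+(190,115) for top, crop/3+(195,120) for scene): rod tops at top-crop (49,143), (43,188), (29,280), with an empty hole at (62,248); vial rims at (192,88), (189,132), (185,176), (182,219); lever tip near (560,103) over the green mark. All four bars on the mat are teal.

```bash
python3 - <<'E'
from h import *
T=load('top0');S=load('scene0')
def m(n,t,s):
    X,e=tri([(T,190+t[0]/2.7-.3,115+t[1]/2.7-.3),(S,195+s[0]/3-.3,120+s[1]/3-.3)]); print(n,X.round(4),[list(i) for i in e])
m('rodfar',(49,143),(614,78));m('rod mid',(43,188),(583,62));m('rodnear',(29,280),(521,30))
for i,(t,s) in enumerate(zip([(182,219),(185,176),(189,132),(192,88)],[(491,134),(525,150),(559,167),(594,186)])): m(f'vial{i}',t,s)
for i,(t,s) in enumerate(zip([(541,260),(585,266),(634,281),(685,268)],[(228,372),(188,396),(132,416),(95,460)])): m(f'bar{i}',t,s)
m('tip',(558,102),(332,382))
m('boxcornerFL(far,left)',(545,87),(370,460)); m('box far right',(619,85),(312,505)); m('boxnearright',(622,155),(244,466)); 
m('tray FL',(296,124),(517,283));m('tray FR',(451,127),(407,371));m('tray NR',(448,229),(325,306));m('tray NL',(292,225),(434,233))
m('jar',(717,142),(165,528))
m('block FR',(108,139),(644,156)); m('block NL',(26,321),(480,93))
m('emptyhole',(62,248),(545,115))
o,d=ray(T,0,0)
for n,x,y,z in [('bottle',148,160,.165)]: print(n,atz(T,x,y,z))
E
```

```text
rodfar [0.5495 0.3347 0.1543] [[np.float64(0.3), np.float64(0.3)], [np.float64(0.3), np.float64(-0.1)]]
rod mid [0.4996 0.3382 0.1537] [[np.float64(0.1), np.float64(0.1)], [np.float64(0.1), np.float64(-0.0)]]
rodnear [0.398  0.3446 0.155 ] [[np.float64(0.1), np.float64(0.1)], [np.float64(0.1), np.float64(-0.0)]]
vial0 [0.4766 0.1912 0.1105] [[np.float64(0.3), np.float64(0.3)], [np.float64(0.4), np.float64(-0.1)]]
vial1 [0.5268 0.1912 0.1113] [[np.float64(0.1), np.float64(0.1)], [np.float64(0.1), np.float64(-0.0)]]
vial2 [0.5779 0.1891 0.1132] [[np.float64(0.1), np.float64(0.1)], [np.float64(0.1), np.float64(-0.0)]]
vial3 [0.6295 0.1878 0.1134] [[np.float64(0.3), np.float64(0.3)], [np.float64(0.3), np.float64(-0.1)]]
bar0 [ 0.4578 -0.2289  0.006 ] [[np.float64(0.2), np.float64(0.1)], [np.float64(0.2), np.float64(-0.0)]]
bar1 [ 0.4522 -0.2816  0.0056] [[np.float64(0.0), np.float64(0.0)], [np.float64(0.0), np.float64(-0.0)]]
bar2 [ 0.4342 -0.3406  0.0086] [[np.float64(0.3), np.float64(0.3)], [np.float64(0.4), np.float64(-0.0)]]
bar3 [ 0.4519 -0.403   0.0068] [[np.float64(0.3), np.float6
[... 697 characters left out ...]
.float64(-0.0)]]
tray NR [ 0.4877 -0.1115  0.0413] [[np.float64(-0.3), np.float64(-0.2)], [np.float64(-0.3), np.float64(0.0)]]
tray NL [0.4886 0.0733 0.034 ] [[np.float64(-0.0), np.float64(-0.0)], [np.float64(-0.0), np.float64(0.0)]]
jar [ 0.5982 -0.4318  0.0511] [[np.float64(0.2), np.float64(0.1)], [np.float64(0.3), np.float64(-0.0)]]
block FR [0.5971 0.3084 0.0666] [[np.float64(-4.6), np.float64(-5.2)], [np.float64(-5.8), np.float64(1.7)]]
block NL [0.3505 0.3631 0.036 ] [[np.float64(5.4), np.float64(4.9)], [np.float64(5.4), np.float64(-1.6)]]
emptyhole [0.4503 0.3407 0.0503] [[np.float64(0.3), np.float64(0.3)], [np.float64(0.3), np.float64(-0.1)]]
bottle [0.56651662 0.51089859 0.165     ]
```

Measured heights come out about 5 mm low, but x and y agree (hole pitch 50 mm, vial pitch 50 mm, tray 180 mm wide). I'll start on the lever: move to its +y side with the gripper shut.

play_rows --gripper '[1,1,1,1,1,1,1,1,1,1,1]' --delta_pos '[[49.6,-21.0,0],[49.6,-21.0,0],[49.6,-21.0,0],[49.6,-21.0,0],[49.6,-21.0,0],[49.6,-21.0,0],[49.6,-21.0,0],[49.6,-21.0,0],[49.6,-21.0,0],[49.6,-21.0,0],[49.6,-21.0,0]]' --turn '[[0,0,0.43],[0,0,0.43],[0,0,0.43],[0,0,0.43],[0,0,0.43],[0,0,0.43],[0,0,0.43],[0,0,0.43],[0,0,0.43],[0,0,0.43],[0,0,0.43]]' --squeeze 20

```text
time: 1.52
position: [0.6231, -0.1707, 0.2221]
tool_rot: [1.0, 0.0, -0.001, 0.0]
ft_force: [-1.0, -0.7, 0.7]
grip_width: 0.0007
grip_force: 0.0
```

play_rows --gripper '[1,1,1,1,1,1,1,1,1,1,1,1]' --delta_pos '[[0,0,6],[0,0,12],[0,0,12],[0,3,12],[0,5,12],[0,7,12],[0,9,12],[0,11,12],[0,12.5,12],[0,12.5,12],[0,12.5,6],[0,12.5,0]]' --turn '[[0,0,0],[0,0,0],[0,0,0],[0,0,0],[0,0,0],[0,0,0],[0,0,0],[0,0,0],[0,0,0],[0,0,0],[0,0,0],[0,0,0]]'

```text
time: 3.02
position: [0.6233, -0.2956, 0.2225]
tool_rot: [1.0, -0.0, -0.001, -0.001]
ft_force: [1.3, 0.1, 0.5]
grip_width: 0.0004
grip_force: 0.0
```

play_rows --gripper '[-1,-1,-1,-1,-1]' --delta_pos '[[-17,1.5,-8],[-17,1.5,-8],[-17,1.5,-8],[-17,1.5,-8],[-17,1.5,-8]]' --turn '[[0,0,0],[0,0,0],[0,0,0],[0,0,0],[0,0,0]]'

```text
time: 3.65
position: [0.4542, -0.3109, 0.3026]
tool_rot: [1.0, -0.0, 0.0, 0.0]
ft_force: [0.0, 0.3, 0.1]
grip_width: 0.0425
grip_force: 0.0
```

```bash
python3 - <<'E'
from h import *
c=snap('wrist','w1'); s=snap('scene','s1'); t=snap('top','t1')
im=c['color'][:,:,::-1]; 
b=s['color'][120:320,195:355,::-1]
b=cv2.resize(b,(320,400))
cv2.imwrite('pics/v1.png',cv2.resize(np.hstack([im[:, 80:560],b]),(800,400)))
o=robot.get_obs();print(o['time'],o['position'],-c['R'].T@c['t'])
E
```

```text
3.8 [ 0.45468214 -0.3102627   0.30146544] [ 0.5301654  -0.31022987  0.46440305]
```

View pics/v1.png

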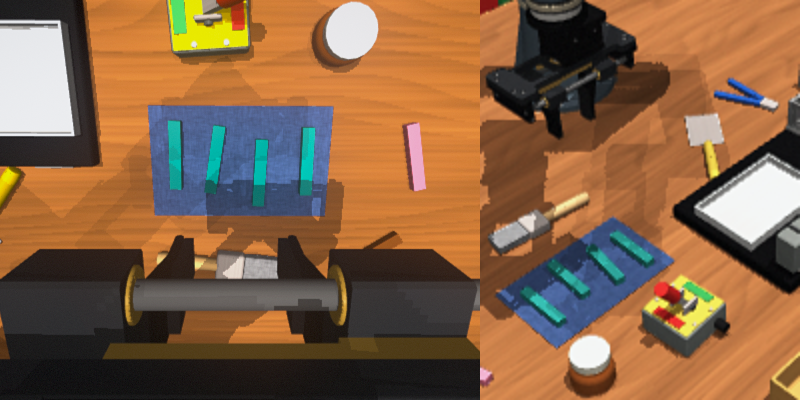

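The lever now leans over the red mark, so the isolator is off. The wrist view (480 px left part, offset 80) shows four teal bars at x=175, 215, 260 and 307; the pink one at (415,157) is a decoy. I'll segment the bars and cross-check their height with the top view.

```bash
cat >> h.py <<'E'
def teal(c, amin=60, vmin=120):
    hsv=cv2.cvtColor(np.ascontiguousarray(c['color']),cv2.COLOR_RGB2HSV)
    m=cv2.inRange(hsv,(78,120,vmin),(96,255,255)); 
    m=cv2.morphologyEx(m,cv2.MORPH_CLOSE,np.ones((5,5)))
    n,l,st,ce=cv2.connectedComponentsWithStats(m)
    return [(st[i,4],ce[i],cv2.minAreaRect(np.argwhere(l==i)[:,::-1].astype(np.float32))) for i in range(1,n) if st[i,4]>amin]
def barpose(c,r,z=.017):
    p=np.array([atz(c,u,v,z)[:2] for u,v in cv2.boxPoints(r)]); ctr=p.mean(0)
    e=[p[1]-p[0],p[2]-p[1]]; L=max(e,key=np.linalg.norm); W=min(e,key=np.linalg.norm)
    if L[0]<0: L=-L
    return ctr, np.arctan2(L[1],L[0]), np.linalg.norm(L), np.linalg.norm(W)
E
python3 - <<'E'
from h import *
for n in ['w1','t1']:
    c=load(n)
    for a,ce,r in sorted(teal(c),key=lambda k:k[1][0]):
        p=barpose(c,r); print(n,a,ce.round(1),p[0].round(4),'yaw %.3f L %.3f W %.3f'%p[1:])
w=load('w1');t=load('t1')
W=sorted([k[1] for k in teal(w)],key=lambda k:k[0]); 
T=sorted([k[1] for k in teal(t) if 375<k[1][0]<460],key=lambda k:k[0])
if len(W)==len(T):
    for a,b in zip(W,T): print(tri([(w,*a),(t,*b)]))
E
```

```text
w1 827 [254.3 154.2] [ 0.4587 -0.2298] yaw -0.046 L 0.090 W 0.015
w1 672 [295.1 153. ] [ 0.4597 -0.2828] yaw -0.163 L 0.075 W 0.015
w1 546 [340.3 162.3] [ 0.4488 -0.3422] yaw -0.043 L 0.060 W 0.015
w1 795 [387.1 160.3] [ 0.4507 -0.4031] yaw 0.000 L 0.089 W 0.015
t1 136 [390.4 208.3] [ 0.4633 -0.2279] yaw -0.009 L 0.079 W 0.016
```

```bash
python3 - <<'E'
from h import *
for n in ['w1','t1']:
  for vm in (60,80):
    c=load(n)
    for a,ce,r in sorted(teal(c,40,vm),key=lambda k:k[1][0]):
        p=barpose(c,r); print(n,vm,a,ce.round(1),p[0].round(4),'yaw %.3f L %.3f W %.3f'%p[1:])
w=load('w1');t=load('t1')
W=sorted([k[1] for k in teal(w,60,60)],key=lambda k:k[0]); 
T=sorted([k[1] for k in teal(t,40,60) if 375<k[1][0]<460],key=lambda k:k[0])
if len(W)==len(T):
    for a,b in zip(W,T): print(tri([(w,*a),(t,*b)])[0].round(4))
E
```

```text
w1 60 893 [254.7 154.2] [ 0.4587 -0.2305] yaw -0.045 L 0.090 W 0.016
w1 60 855 [294.5 158.4] [ 0.4529 -0.2821] yaw -0.163 L 0.090 W 0.016
w1 60 850 [339.5 171.9] [ 0.435  -0.3412] yaw -0.044 L 0.090 W 0.016
w1 60 895 [386.5 161. ] [ 0.4501 -0.4021] yaw -0.010 L 0.090 W 0.017
w1 80 871 [254.5 154.2] [ 0.4586 -0.2305] yaw -0.023 L 0.090 W 0.016
w1 80 852 [294.5 158.4] [ 0.4529 -0.2821] yaw -0.163 L 0.090 W 0.016
w1 80 841 [339.5 171.7] [ 0.435  -0.3412] yaw -0.044 L 0.090 W 0.016
w1 80 869 [386.7 160.5] [ 0.4501 -0.4026] yaw -0.000 L 0.090 W 0.016
t1 60 142 [390.4 208.7] [ 0.4616 -0.2278] yaw -0.009 L 0.082 W 0.016
t1 80 142 [390.4 208.7] [ 0.4616 -0.2278] yaw -0.009 L 0.082 W 0.016
```

play_rows --gripper '[0.15,0.15,0.15,0.15,0.15,0.15,0.15,0.15,0.15,1,1,1]' --delta_pos '[[0.5,-8,6],[0.5,-8,12],[0.5,-8,18],[0.5,-8,23],[0.5,-8,26],[0.5,-8,28],[0.5,-8,29.5],[0.5,-8,29.5],[0.5,-8,29.5],[0.5,-8,29.5],[0.5,-8,29.5],[0.5,-8,29.5]]' --turn '[[0,0,0.035],[0,0,0.035],[0,0,0.035],[0,0,0.035],[0,0,0.035],[0,0,0.035],[0,0,0.035],[0,0,0.035],[0,0,0.035],[0,0,0.035],[0,0,0.035],[0,0,0.035]]' --squeeze 15

```text
time: 5.3
position: [0.459, -0.2308, 0.0081]
tool_rot: [1.0, -0.018, 0.0, 0.0]
ft_force: [-0.7, -0.1, 3.7]
grip_width: 0.0157
grip_force: 15.0
```

play_rows --gripper '[1,1,1,1,1,1,1,1,1,1,1,1]' --delta_pos '[[0,0,-6],[0,0,-11],[8.4,-25.8,-12],[8.4,-25.8,-12],[8.4,-25.8,-12],[8.4,-25.8,-12],[8.4,-25.8,-12],[8.4,-25.8,-9],[8.4,-25.8,-6],[8.4,-25.8,-4],[8.4,-25.8,-2.5],[8.4,-25.8,-2.5]]' --turn '[[0,0,0],[0,0,0],[0,0,-0.015],[0,0,-0.015],[0,0,-0.015],[0,0,-0.015],[0,0,-0.015],[0,0,-0.015],[0,0,-0.015],[0,0,-0.015],[0,0,-0.015],[0,0,-0.015]]'

```text
time: 6.8
position: [0.5516, 0.0243, 0.0319]
tool_rot: [1.0, -0.01, -0.0, -0.0]
ft_force: [0.5, 0.3, 0.4]
grip_width: 0.0156
grip_force: 15.0
```

play_rows --gripper '[0.35,0.35,0.35,0.35,0.35,0.35]' --delta_pos '[[0,0,0],[0,0,0],[0,0,0],[0,0,-3],[0,0,-8],[0,0,-8]]' --turn '[[0,0,0],[0,0,0],[0,0,0],[0,0,0],[0,0,0],[0,0,0]]'

```text
time: 7.55
position: [0.5549, 0.024, 0.1163]
tool_rot: [1.0, -0.01, 0.004, 0.001]
ft_force: [-0.4, -0.3, 0.1]
grip_width: 0.028
grip_force: 0.0
```

```bash
python3 - <<'E'
from h import *
c=snap('scene','s2'); t=snap('top','t2')
cv2.imwrite('pics/v2.png',np.hstack([cv2.resize(c['color'][120:300,190:430,::-1],(480,360)),cv2.resize(t['color'][115:255,300:424,::-1],(319,360))]))
E
```

```text
(no output)
```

View pics/v2.png

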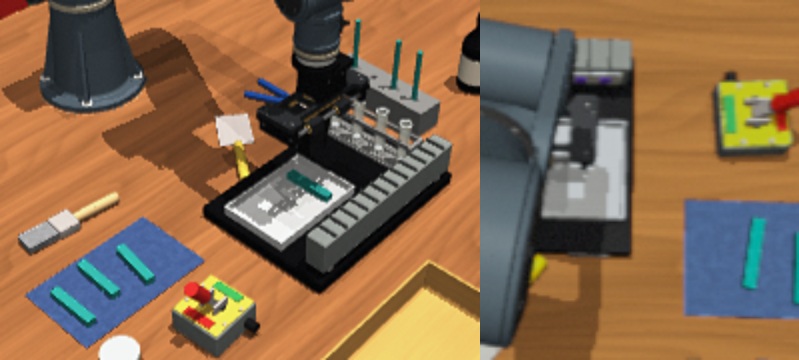

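Bar 0 lies flat in the tray (crop 310,183), three bars are left on the mat, and the lever is still at red. I'll go back over the mat and re-measure.

play_rows --gripper '[0.15,0.15,0.15,0.15,0.15,0.15,0.15,0.15,0.15]' --delta_pos '[[0,0,-5],[-9,39.7,-19],[-9,39.7,-19],[-9,39.7,-19],[-9,39.7,-19],[-9,39.7,-19],[-9,39.7,-19],[-9,39.7,-19],[-9,39.7,-19]]' --turn '[[0,0,0],[0,0,-0.02],[0,0,-0.02],[0,0,-0.02],[0,0,-0.02],[0,0,-0.02],[0,0,-0.02],[0,0,-0.02],[0,0,-0.02]]'

```text
time: 8.78
position: [0.4529, -0.375, 0.3021]
tool_rot: [1.0, -0.003, 0.0, 0.001]
ft_force: [-0.7, 0.5, -0.0]
grip_width: 0.0372
grip_force: 0.0
```

```bash
cat > bars.py <<'E'
import sys
from h import *
c=snap('wrist',sys.argv[1])
for a,ce,r in sorted(teal(c,200,60),key=lambda k:k[1][0]):
    p=barpose(c,r,float(sys.argv[2]) if len(sys.argv)>2 else .017); print(a,ce.round(1),p[0].round(4),'yaw %.3f L %.3f W %.3f'%p[1:])
o=robot.get_obs(); print(o['position'].round(4))
E
python3 bars.py w3
```

```text
912 [245.  158.2] [ 0.4526 -0.2825] yaw -0.157 L 0.091 W 0.017
853 [290.8 170.8] [ 0.435  -0.3419] yaw -0.020 L 0.090 W 0.015
872 [337.2 160.3] [ 0.4499 -0.4024] yaw -0.009 L 0.090 W 0.016
[ 0.4529 -0.372   0.3011]
```

play_rows --gripper '[0.15,0.15,0.15,0.15,0.15,0.15,0.15,0.15,1,1,1]' --delta_pos '[[-0.3,3.2,6],[-0.3,3.2,12],[-0.3,3.2,18],[-0.3,3.2,23],[-0.3,3.2,26],[-0.3,3.2,28],[-0.3,3.2,29.5],[-0.3,3.2,29.5],[-0.3,3.2,29.5],[-0.3,3.2,29.5],[-0.3,3.2,29.5]]' --turn '[[0,0,0],[0,0,0],[0,0,0],[0,0,0],[0,0,0],[0,0,0],[0,0,0],[0,0,0],[0,0,0],[0,0,0],[0,0,0]]'

```text
time: 10.2
position: [0.4512, -0.4033, 0.0085]
tool_rot: [1.0, -0.0, 0.001, 0.001]
ft_force: [0.5, 0.3, 2.8]
grip_width: 0.0155
grip_force: 15.0
```

play_rows --gripper '[1,1,1,1,1,1,1,1,1,1,1,1]' --delta_pos '[[0,0,-6],[0,0,-12],[10,-33.6,-12],[10,-33.6,-12],[10,-33.6,-12],[10,-33.6,-12],[10,-33.6,-12],[10,-33.6,-12],[10,-33.6,-8],[10,-33.6,-5],[10,-33.6,-2.5],[10,-33.6,-2.5]]' --turn '[[0,0,0],[0,0,0],[0,0,0.02],[0,0,0.02],[0,0,0.02],[0,0,0.02],[0,0,0.02],[0,0,0.02],[0,0,0.02],[0,0,0.02],[0,0,0.02],[0,0,0.02]]'

```text
time: 11.7
position: [0.5503, -0.0665, 0.0317]
tool_rot: [1.0, -0.01, -0.001, -0.0]
ft_force: [-0.2, 0.3, -0.0]
grip_width: 0.0157
grip_force: 15.0
```

play_rows --gripper '[0.35,0.35,0.35,0.35,0.35,0.35]' --delta_pos '[[0,0,0],[0,0,0],[0,0,0],[0,0,-3],[0,0,-8],[0,0,-13]]' --turn '[[0,0,0],[0,0,0],[0,0,0],[0,0,0],[0,0,0],[0,0,0]]'

```text
time: 12.45
position: [0.5506, -0.0667, 0.164]
tool_rot: [1.0, -0.01, -0.0, -0.0]
ft_force: [1.3, -0.4, -0.8]
grip_width: 0.0281
grip_force: 0.0
```

play_rows --gripper '[0.15,0.15,0.15,0.15,0.15,0.15,0.15]' --delta_pos '[[-9.2,24.6,-14],[-9.2,24.6,-14],[-9.2,24.6,-14],[-9.2,24.6,-14],[-9.2,24.6,-14],[-9.2,24.6,-14],[-9.2,24.6,-14]]' --turn '[[0,0,-0.02],[0,0,-0.02],[0,0,-0.02],[0,0,-0.02],[0,0,-0.02],[0,0,-0.02],[0,0,-0.02]]'

```text
time: 13.32
position: [0.4535, -0.31, 0.3022]
tool_rot: [1.0, -0.0, -0.0, -0.001]
ft_force: [0.1, 0.3, -0.2]
grip_width: 0.0369
grip_force: 0.0
```

```bash
python3 bars.py w4
```

```text
1149 [26.6 77. ] [0.5519 0.0445] yaw -0.007 L 0.096 W 0.017
1172 [105.9  78.7] [ 0.5506 -0.0521] yaw 0.044 L 0.095 W 0.021
854 [295.6 157.6] [ 0.4528 -0.2821] yaw -0.162 L 0.090 W 0.016
850 [340.5 171.3] [ 0.4351 -0.3412] yaw -0.045 L 0.091 W 0.016
[ 0.4536 -0.3094  0.3018]
```

play_rows --gripper '[0.15,0.15,0.15,0.15,0.15,0.15,0.15,0.15,1,1,1]' --delta_pos '[[-1.8,3.1,6],[-1.8,3.1,12],[-1.8,3.1,18],[-1.8,3.1,23],[-1.8,3.1,26],[-1.8,3.1,28],[-1.8,3.1,29.5],[-1.8,3.1,29.5],[-1.8,3.1,29.5],[-1.8,3.1,29.5],[-1.8,3.1,29.5]]' --turn '[[0,0,0.04],[0,0,0.04],[0,0,0.04],[0,0,0.04],[0,0,0.04],[0,0,0.04],[0,0,0.04],[0,0,0.04],[0,0,0.04],[0,0,0.04],[0,0,0.04]]'

```text
time: 14.75
position: [0.4363, -0.3423, 0.0084]
tool_rot: [1.0, -0.02, 0.001, 0.001]
ft_force: [-0.2, 0.5, 2.5]
grip_width: 0.0157
grip_force: 15.0
```

```bash
python3 - <<'E'
from h import *
c=load('w4')
for a,ce,r in teal(c,200,60):
    p=barpose(c,r,.042); print(ce,p[0].round(4),p[1:])
E
```

```text
[26.6127067  76.97302002] [0.5507 0.0247] (np.float64(-0.007028146130333929), np.float64(0.09055383648583222), np.float64(0.016343670342420305))
[105.87372014  78.69283276] [ 0.5494 -0.0665] (np.float64(0.04443821233570915), np.float64(0.08975671304213087), np.float64(0.01989064025318813))
[295.58430913 157.59601874] [ 0.4571 -0.2836] (np.float64(-0.1623837090033908), np.float64(0.08536793904499569), np.float64(0.01500032121631758))
[340.52941176 171.26823529] [ 0.4403 -0.3394] (np.float64(-0.04467520633247039), np.float64(0.08543943168106916), np.float64(0.015349008012128532))
```

play_rows --gripper '[1,1,1,1,1,1,1,1,1,1,1,1]' --delta_pos '[[0,0,-6],[0,0,-12],[10.3,-32.5,-12],[10.3,-32.5,-12],[10.3,-32.5,-12],[10.3,-32.5,-12],[10.3,-32.5,-12],[10.3,-32.5,-12],[10.3,-32.5,-8],[10.3,-32.5,-5],[10.3,-32.5,-2.5],[10.3,-32.5,-2.5]]' --turn '[[0,0,0],[0,0,0],[0,0,-0.02],[0,0,-0.02],[0,0,-0.02],[0,0,-0.02],[0,0,-0.02],[0,0,-0.02],[0,0,-0.02],[0,0,-0.02],[0,0,-0.02],[0,0,-0.02]]'

```text
time: 16.25
position: [0.5513, -0.0211, 0.0317]
tool_rot: [1.0, -0.01, -0.001, -0.0]
ft_force: [-0.5, 0.1, 0.5]
grip_width: 0.016
grip_force: 15.0
```

play_rows --gripper '[0.35,0.35,0.35,0.35,0.35,0.35]' --delta_pos '[[0,0,0],[0,0,0],[0,0,0],[0,0,-3],[0,0,-8],[0,0,-13]]' --turn '[[0,0,0],[0,0,0],[0,0,0],[0,0,0],[0,0,0],[0,0,0]]'

```text
time: 17.0
position: [0.5515, -0.0212, 0.164]
tool_rot: [1.0, -0.01, -0.0, -0.0]
ft_force: [1.1, -0.4, -1.0]
grip_width: 0.0283
grip_force: 0.0
```

play_rows --gripper '[0.2,0.2,0.2,0.2,0.2,0.2,0.2,0.2]' --delta_pos '[[0,0,-6],[-3.6,-27.9,-19],[-3.6,-27.9,-19],[-3.6,-27.9,-19],[-3.6,-27.9,-19],[-3.6,-27.9,-19],[-3.6,-27.9,-19],[-3.6,-27.9,-19]]' --turn '[[0,0,0],[0,0,-0.02],[0,0,-0.02],[0,0,-0.02],[0,0,-0.02],[0,0,-0.02],[0,0,-0.02],[0,0,-0.02]]'

```text
time: 18.0
position: [0.5209, 0.2581, 0.3523]
tool_rot: [1.0, 0.0, -0.0, 0.001]
ft_force: [0.3, -0.1, -0.2]
grip_width: 0.0349
grip_force: 0.0
```

```bash
python3 - <<'E'
from h import *
c=snap('wrist','w5'); o=robot.get_obs(); print(o['position'],o['tool_rot'],-c['R'].T@c['t'],c['R'].round(3))
E
```

```text
[0.52099298 0.25739256 0.35184595] [ 9.99999420e-01 -4.36390305e-04 -8.18315629e-04  5.47448009e-04] [0.59715048 0.25894668 0.51389988] [[ 0.001 -1.    -0.   ]
 [-0.959 -0.001  0.282]
 [-0.282  0.    -0.959]]
```

play_rows --gripper '[0.2,0.2,0.2,0.2]' --delta_pos '[[-10,-1,0],[-10,-1,0],[-10,-1,0],[-10,-1,0]]' --turn '[[0,0,0],[0,0,0],[0,0,0],[0,0,0]]'

```text
time: 18.55
position: [0.4224, 0.2674, 0.3524]
tool_rot: [1.0, -0.001, 0.0, 0.0]
ft_force: [-0.2, -0.6, -0.0]
grip_width: 0.0346
grip_force: 0.0
```

```bash
python3 - <<'E'
from h import *
c=snap('wrist','w6'); o=robot.get_obs(); print(o['position'],-c['R'].T@c['t'])
a=load('w5')['color'][:260,:, ::-1];b=c['color'][:260,:,::-1]
cv2.imwrite('pics/v5.png',cv2.resize(np.vstack([a[:,160:560],b[:,160:560]]),(461,600)) if 0 else cv2.resize(np.hstack([a[:,160:560],b[:,160:560]]),(800,260)))
E
```

```text
[0.42280208 0.26758706 0.35235579] [0.49849821 0.2679982  0.51409045]
```

View pics/v5.png

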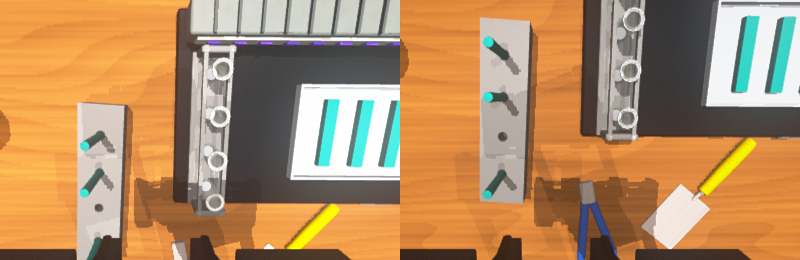

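Both views show all four vial rims (A: 223,69; 220,117; 217,161; 214,202), three rods (B: 488,42; 487,97; 486,194) and an empty hole, with the three bars flat side by side in the tray. Next I'll refine the rim circles and rod tops to sub-pixel.

```bash
cat > fit.py <<'E'
from h import *
def rodtop(c,u,v,r=9):
    im=np.ascontiguousarray(c['color']); hsv=cv2.cvtColor(im,cv2.COLOR_RGB2HSV)
    m=cv2.inRange(hsv,(75,60,195),(98,255,255)); k=np.zeros_like(m); cv2.circle(k,(int(u),int(v)),r,255,-1); m&=k
    M=cv2.moments(m,True); return M['m10']/M['m00'],M['m01']/M['m00'],int(M['m00'])
def rim(c,u,v,r=16):
    g=cv2.cvtColor(np.ascontiguousarray(c['color']),cv2.COLOR_RGB2GRAY)
    p=cv2.resize(g[int(v)-r:int(v)+r+1,int(u)-r:int(u)+r+1],None,fx=4,fy=4,interpolation=cv2.INTER_CUBIC)
    h=cv2.HoughCircles(p,cv2.HOUGH_GRADIENT,1,200,param1=120,param2=12,minRadius=24,maxRadius=48)
    if h is None: return None
    x,y,R=h[0,0]; return int(u)-r+(x+.5)/4-.5,int(v)-r+(y+.5)/4-.5,R/4
E
python3 - <<'E'
from fit import *
A=load('w5');B=load('w6')
rA=[(245,145),(244,192)]; rB=[(248,42),(247,97),(246,194)]
vA=[(374,202),(377,161),(380,117),(383,69)]; vB=[(387,118),(390,70),(393,19)]
RA=[rodtop(A,*p) for p in rA]; RB=[rodtop(B,*p) for p in rB]
VA=[rim(A,*p) for p in vA]; VB=[rim(B,*p) for p in vB]
print(RA,RB);print(VA,VB)
for i in range(2): print('rod',tri([(A,*RA[i][:2]),(B,*RB[i][:2])]))
for p in RA: print('A z.16',atz(A,*p[:2],.16).round(4))
for p in RB: print('B z.16',atz(B,*p[:2],.16).round(4))
for i in range(3): print('vial',i,tri([(A,*VA[i][:2]),(B,*VB[i][:2])]))
for p in VA: print('A z.118',atz(A,*p[:2],.118).round(4), p[2]/f(A)*.4)
for p in VB: print('B z.118',atz(B,*p[:2],.118).round(4))
E
```

```text
[(244.07692307692307, 145.83076923076922, 65), (243.66101694915255, 193.11864406779662, 59)] [(247.66666666666666, 41.285714285714285, 84), (247.2112676056338, 96.49295774647888, 71), (246.7659574468085, 194.4468085106383, 47)]
[(np.float32(374.5), np.float32(202.25), np.float32(9.0)), (np.float32(377.0), np.float32(160.75), np.float32(6.3)), (np.float32(379.5), np.float32(116.25), np.float32(6.925)), (np.float32(383.25), np.float32(68.25), np.float32(11.025))] [(np.float32(387.0), np.float32(117.25), np.float32(10.75)), (np.float32(391.5), np.float32(70.75), np.float32(11.575)), (np.float32(394.0), np.float32(20.0), np.float32(11.575))]
rod (array([0.54971563, 0.33201894, 0.15959671]), [array([-0.1, -0. ]), array([0.1, 0. ])])
rod (array([0.4998975 , 0.33514954, 0.16044791]), [array([-0.1, -0. ]), array([0.1, 0. ])])
A z.16 [0.5498 0.3318 0.16  ]
A z.16 [0.4998 0.3352 0.16  ]
B z.16 [0.5497 0.332  0.16  ]
B z.16 [0.4999 0.3353 0.16  ]
B z.16 [0.4002 0.3415 0.16  ]
vial 0 (array([0.47770176, 0.18901447, 0.12017095]), [array([-0.1, -0. ]), array([0.1, 0. ])])
vial 1 (array([0.52654641, 0.18686541, 0.11555196]), [array([0.6, 0.1]), array([-0.7, -0.1])])
vial 2 (array([0.57676581, 0.18635127, 0.11254367]), [array([0.4, 0. ]), array([-0.4, -0. ])])
A z.118 [0.477  0.1885 0.118 ] 0.010399685439859576
A z.118 [0.5271 0.188  0.118 ] 0.007279780028299768
A z.118 [0.5771 0.1878 0.118 ] 0.008001980406067795
A z.118 [0.6272 0.1864 0.118 ] 0.012739614223031851
B z.118 [0.4776 0.1887 0.118 ]
B z.118 [0.5263 0.1866 0.118 ]
B z.118 [0.5757 0.187  0.118 ]
```

Triangulated rod tops stand at z=0.160 and vial mouths at about 0.118, both as specified. Next is the far rod.

play_rows --gripper '[0.2,0.2,0.2,0.2,0.2,0.2,0.2,0.2,1,1,1,1]' --delta_pos '[[12.9,-6.3,0],[12.9,-6.3,0],[12.9,-6.3,4],[12.9,-6.3,9],[12.9,-6.3,14],[12.9,-6.3,19],[12.9,-6.3,24.4],[12.9,-6.3,24.4],[12.9,-6.3,24.4],[12.9,-6.3,24.4],[12.9,-6.3,24.4],[12.9,-6.3,24.4]]' --turn '[[0,0,0],[0,0,0],[0,0,0],[0,0,0],[0,0,0],[0,0,0],[0,0,0],[0,0,0],[0,0,0],[0,0,0],[0,0,0],[0,0,0]]'

```text
time: 20.1
position: [0.5517, 0.3316, 0.1106]
tool_rot: [1.0, 0.0, 0.002, -0.0]
ft_force: [-0.5, -1.1, 5.5]
grip_width: 0.0094
grip_force: 15.0
```

play_rows --gripper '[1,1,1,1,1,1,1,1,1,1,1]' --delta_pos '[[0,0,-2],[0,0,-6],[0,0,-10],[0,0,-15],[0,0,-15],[2.7,14.5,-15],[2.7,14.5,-15],[2.7,14.5,-15],[2.7,14.5,-15],[2.7,14.5,-15],[2.7,14.5,-13]]' --turn '[[0,0,0],[0,0,0],[0,0,0],[0,0,0],[0,0,0],[0,0,0],[0,0,0],[0,0,0],[0,0,0],[0,0,0],[0,0,0]]'

```text
time: 21.48
position: [0.5784, 0.1882, 0.2397]
tool_rot: [1.0, 0.001, 0.002, -0.001]
ft_force: [0.0, -0.2, -1.4]
grip_width: 0.0095
grip_force: 15.0
```

```bash
python3 - <<'E'
from h import *
c=snap('scene','s7'); o=robot.get_obs(); print(o['position'],o['tool_rot'],o['grip_width'])
cv2.imwrite('pics/v7.png',cv2.resize(c['color'][100:220,300:460,::-1],(800,600),interpolation=cv2.INTER_CUBIC))
print(proj(c,(.5769,.187,.118)),proj(c,(.577,.187,.14)))
E
```

```text
[0.57576449 0.18787475 0.23579523] [ 9.99997675e-01  9.21182693e-04 -1.94988264e-03  1.70302067e-05] 0.009272984777139802
(np.float64(380.63007430522634), np.float64(174.38649215241296)) (np.float64(381.19981637443254), np.float64(169.26637653745746))
```

View pics/v7.png

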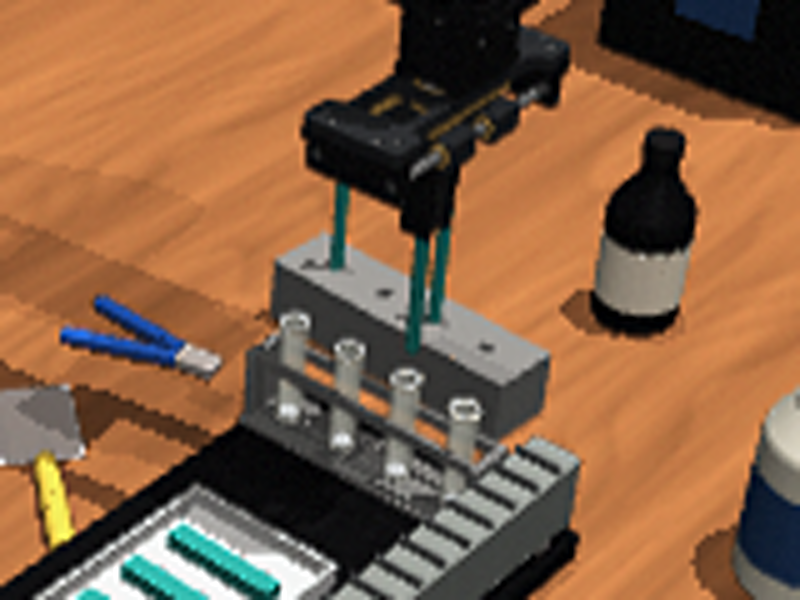

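The rod hangs vertically, foot at crop (414,352), over vial 2's mouth (407,377). Margins are tight, so I'll check the sub-pixel offset.

```bash
python3 - <<'E'
from h import *
c=load('s7'); im=np.ascontiguousarray(c['color']); hsv=cv2.cvtColor(im,cv2.COLOR_RGB2HSV)
m=cv2.inRange(hsv,(75,80,40),(100,255,255))
for v in range(150,173): 
    u=np.flatnonzero(m[v,378:387])+378; w=hsv[v,378:387,1]; print(v,u.tolist(), w.tolist())
for v in range(170,182): print(v,im[v,372:392].mean(1).astype(int).tolist())
for X in [(.5769,.187,.118),(.5784,.187,.137),(.5769,.187,.137),(.5769,.187,.18)]: print(X,np.round(proj(c,X),2))
E
```

```text
150 [383, 384, 385] [164, 162, 163, 165, 163, 222, 217, 112, 173]
151 [383, 384, 385] [165, 163, 163, 163, 155, 219, 217, 113, 175]
152 [383, 384] [161, 165, 163, 165, 151, 220, 220, 74, 169]
153 [383, 384] [112, 149, 165, 170, 117, 214, 233, 104, 160]
154 [383, 384] [5, 38, 114, 149, 105, 211, 215, 127, 129]
155 [382, 383, 384] [6, 5, 3, 46, 104, 215, 222, 159, 103]
156 [382, 383, 384] [9, 8, 9, 12, 139, 208, 221, 158, 91]
157 [382, 383, 384] [10, 11, 11, 16, 145, 208, 225, 95, 98]
158 [382, 383, 384, 386] [9, 12, 11, 14, 223, 204, 220, 18, 142]
159 [382, 383, 384, 386] [11, 11, 12, 16, 214, 211, 196, 20, 217]
160 [382, 383, 384, 386] [11, 9, 12, 14, 212, 205, 133, 8, 215]
161 [382, 383, 384, 386] [9, 11, 12, 6, 217, 199, 132, 8, 206]
162 [382, 383, 384, 386] [9, 10, 13, 16, 212, 203, 126, 6, 198]
163 [382, 383, 384, 385, 386] [9, 13, 17, 33, 209, 201, 85, 93, 225]
164 [382, 383, 386] [11, 12, 13, 78, 209, 214, 52, 34, 88]
165 [382, 383] [8, 14, 15, 75, 200, 221, 9, 14, 15]
166 [381, 382, 383] [5, 16, 21, 134, 202, 235, 10, 14, 12]
167 [381, 382, 383] [10, 14, 24, 191, 198, 221, 6, 
[... 812 characters left out ...]
76, 71, 49, 149, 148, 123, 122, 122, 174, 101, 48, 52, 51, 55, 53, 52, 51]
177 [69, 52, 49, 63, 75, 70, 86, 130, 149, 183, 204, 107, 54, 50, 52, 53, 52, 51, 53, 52]
178 [124, 90, 66, 53, 47, 59, 91, 138, 123, 127, 124, 119, 48, 51, 53, 51, 53, 52, 49, 49]
179 [154, 157, 132, 86, 63, 53, 89, 135, 136, 136, 124, 118, 46, 50, 50, 51, 50, 47, 78, 104]
180 [148, 147, 147, 137, 119, 80, 94, 135, 136, 136, 127, 116, 59, 53, 51, 53, 49, 54, 176, 229]
181 [82, 129, 132, 135, 137, 117, 116, 138, 134, 128, 116, 123, 105, 79, 62, 53, 47, 87, 190, 115]
(0.5769, 0.187, 0.118) [380.63 174.39]
(0.5784, 0.187, 0.137) [381.45 170.13]
(0.5769, 0.187, 0.137) [381.1  169.96]
(0.5769, 0.187, 0.18) [382.2  159.69]
```

play_rows --gripper '[1,1,1,1,1]' --delta_pos '[[0,0,1],[0,0,2],[0,0,3],[0,0,4],[0,0,4]]' --turn '[[0,0,0],[0,0,0],[0,0,0],[0,0,0],[0,0,0]]'

```text
time: 22.15
position: [0.5769, 0.1863, 0.1975]
tool_rot: [1.0, -0.0, -0.001, 0.0]
ft_force: [0.4, -0.4, 0.4]
grip_width: 0.0096
grip_force: 15.0
```

No contact force, so it is in the mouth. I'll push it to the bottom and release.

play_rows --gripper '[1,1,1,1,1]' --delta_pos '[[0,0,2],[0,0,4],[0,0,5.5],[0,0,6.1],[0,0,6.1]]' --turn '[[0,0,0],[0,0,0],[0,0,0],[0,0,0],[0,0,0]]'

```text
time: 22.78
position: [0.5782, 0.1865, 0.1379]
tool_rot: [1.0, -0.0, 0.001, -0.0]
ft_force: [0.7, -0.2, -0.1]
grip_width: 0.0095
grip_force: 15.0
```

play_rows --gripper '[0.4,0.4,0.4,0.4,0.4,0.4,0.4]' --delta_pos '[[0,0,0],[0,0,0],[0,0,0],[0,0,-3],[0,0,-7],[0,0,-10],[0,0,-10]]' --turn '[[0,0,0],[0,0,0],[0,0,0],[0,0,0],[0,0,0],[0,0,0],[0,0,0]]'

```text
time: 23.65
position: [0.5794, 0.1867, 0.2404]
tool_rot: [1.0, -0.0, 0.003, -0.0]
ft_force: [1.1, 0.4, -0.1]
grip_width: 0.0263
grip_force: 0.0
```

play_rows --gripper '[0.2,0.2,0.2,0.2,0.2,0.2,0.2,0.2,1,1,1,1]' --delta_pos '[[-7.7,-14.8,0],[-7.7,-14.8,0],[-7.7,-14.8,0],[-7.7,-14.8,0],[-7.7,-14.8,4],[-7.7,-14.8,8.5],[-7.7,-14.8,12.9],[-7.7,-14.8,12.9],[-7.7,-14.8,12.9],[-7.7,-14.8,12.9],[-7.7,-14.8,12.9],[-7.7,-14.8,12.9]]' --turn '[[0,0,0],[0,0,0],[0,0,0],[0,0,0],[0,0,0],[0,0,0],[0,0,0],[0,0,0],[0,0,0],[0,0,0],[0,0,0],[0,0,0]]'

```text
time: 25.15
position: [0.5014, 0.3347, 0.11]
tool_rot: [1.0, 0.0, 0.001, -0.0]
ft_force: [0.1, -0.7, 5.2]
grip_width: 0.0094
grip_force: 15.0
```

play_rows --gripper '[1,1,1,1,1,1,1,1,1,1,1,1]' --delta_pos '[[0,0,-2],[0,0,-6],[0,0,-10],[0,0,-15],[0,0,-15],[2.7,14.7,-15],[2.7,14.7,-15],[2.7,14.7,-15],[2.7,14.7,-15],[2.7,14.7,-15],[2.7,14.7,-13],[2.7,14.7,-13]]' --turn '[[0,0,0],[0,0,0],[0,0,0],[0,0,0],[0,0,0],[0,0,0],[0,0,0],[0,0,0],[0,0,0],[0,0,0],[0,0,0],[0,0,0]]'

```text
time: 26.65
position: [0.5258, 0.1886, 0.237]
tool_rot: [1.0, 0.001, -0.002, 0.0]
ft_force: [-0.6, -0.4, 0.1]
grip_width: 0.0095
grip_force: 15.0
```

play_rows --gripper '[1,1,1,1,1]' --delta_pos '[[0,0,1],[0,0,2],[0,0,3],[0,0,4],[0,0,4]]' --turn '[[0,0,0],[0,0,0],[0,0,0],[0,0,0],[0,0,0]]'

```text
time: 27.28
position: [0.5269, 0.1872, 0.1975]
tool_rot: [1.0, -0.0, -0.001, 0.0]
ft_force: [0.9, -0.0, -0.1]
grip_width: 0.009
grip_force: 15.0
```

play_rows --gripper '[1,1,1,1,1]' --delta_pos '[[0,0,2],[0,0,4],[0,0,5.5],[0,0,6.1],[0,0,6.1]]' --turn '[[0,0,0],[0,0,0],[0,0,0],[0,0,0],[0,0,0]]'

```text
time: 27.9
position: [0.528, 0.1875, 0.1377]
tool_rot: [1.0, -0.0, 0.0, -0.0]
ft_force: [-1.1, -0.1, -0.0]
grip_width: 0.0099
grip_force: 15.0
```

play_rows --gripper '[0.4,0.4,0.4,0.4,0.4,0.4,0.4]' --delta_pos '[[0,0,0],[0,0,0],[0,0,0],[0,0,-3],[0,0,-7],[0,0,-10],[0,0,-10]]' --turn '[[0,0,0],[0,0,0],[0,0,0],[0,0,0],[0,0,0],[0,0,0],[0,0,0]]'

```text
time: 28.78
position: [0.5293, 0.1878, 0.2402]
tool_rot: [1.0, -0.0, 0.003, -0.0]
ft_force: [-0.1, -0.2, -1.1]
grip_width: 0.0259
grip_force: 0.0
```

play_rows --gripper '[0.2,0.2,0.2,0.2,0.2,0.2,0.2,0.2,1,1,1,1]' --delta_pos '[[-12.7,-15.4,0],[-12.7,-15.4,0],[-12.7,-15.4,0],[-12.7,-15.4,0],[-12.7,-15.4,4],[-12.7,-15.4,8.5],[-12.7,-15.4,12.9],[-12.7,-15.4,12.9],[-12.7,-15.4,12.9],[-12.7,-15.4,12.9],[-12.7,-15.4,12.9],[-12.7,-15.4,12.9]]' --turn '[[0,0,0],[0,0,0],[0,0,0],[0,0,0],[0,0,0],[0,0,0],[0,0,0],[0,0,0],[0,0,0],[0,0,0],[0,0,0],[0,0,0]]'

```text
time: 30.28
position: [0.4013, 0.3415, 0.1099]
tool_rot: [1.0, 0.0, 0.001, -0.0]
ft_force: [-0.7, -1.7, 5.1]
grip_width: 0.0097
grip_force: 15.0
```

play_rows --gripper '[1,1,1,1,1,1,1,1,1,1,1,1]' --delta_pos '[[0,0,-2],[0,0,-6],[0,0,-10],[0,0,-15],[0,0,-15],[7.7,15.3,-15],[7.7,15.3,-15],[7.7,15.3,-15],[7.7,15.3,-15],[7.7,15.3,-15],[7.7,15.3,-13],[7.7,15.3,-13]]' --turn '[[0,0,0],[0,0,0],[0,0,0],[0,0,0],[0,0,0],[0,0,0],[0,0,0],[0,0,0],[0,0,0],[0,0,0],[0,0,0],[0,0,0]]'

```text
time: 31.78
position: [0.4753, 0.1895, 0.2371]
tool_rot: [1.0, 0.001, -0.002, 0.0]
ft_force: [0.1, 1.0, -0.3]
grip_width: 0.0098
grip_force: 15.0
```

play_rows --gripper '[1,1,1,1,1]' --delta_pos '[[0,0,1],[0,0,2],[0,0,3],[0,0,4],[0,0,4]]' --turn '[[0,0,0],[0,0,0],[0,0,0],[0,0,0],[0,0,0]]'

```text
time: 32.4
position: [0.477, 0.1882, 0.1975]
tool_rot: [1.0, -0.0, -0.001, 0.0]
ft_force: [0.8, -0.9, -0.8]
grip_width: 0.0097
grip_force: 15.0
```

play_rows --gripper '[1,1,1,1,1]' --delta_pos '[[0,0,2],[0,0,4],[0,0,5.5],[0,0,6.1],[0,0,6.1]]' --turn '[[0,0,0],[0,0,0],[0,0,0],[0,0,0],[0,0,0]]'

```text
time: 33.02
position: [0.4779, 0.1885, 0.1376]
tool_rot: [1.0, -0.0, 0.0, -0.0]
ft_force: [0.1, 0.1, -0.3]
grip_width: 0.0098
grip_force: 15.0
```

play_rows --gripper '[0.4,0.4,0.4,0.4,0.4,0.4,0.4,0.4,0.4,0.4,0.4,0.4]' --delta_pos '[[0,0,0],[0,0,0],[0,0,0],[0,0,-3],[0,0,-7],[0,0,-11],[0,0,-15],[0,15,-20],[0,15,-20],[0,15,-20],[0,15,-20],[0,15,-20]]' --turn '[[0,0,0],[0,0,0],[0,0,0],[0,0,0],[0,0,0],[0,0,0],[0,0,0],[0,0,0],[0,0,0],[0,0,0],[0,0,0],[0,0,0]]'

```text
time: 34.52
position: [0.4771, 0.039, 0.3372]
tool_rot: [1.0, -0.0, -0.0, -0.0]
ft_force: [0.0, -0.4, -0.9]
grip_width: 0.026
grip_force: 0.0
```

```bash
python3 - <<'E'
from h import *
c=snap('wrist','w8'); s=snap('scene','s8'); o=robot.get_obs(); print(o['position'])
cv2.imwrite('pics/v8.png',np.hstack([cv2.resize(c['color'][:270,60:520,::-1],(400,235)),cv2.resize(s['color'][110:228,220:420,::-1],(400,235))]))
for a,ce,r in sorted(teal(c,200,60),key=lambda k:k[1][0]):
    p=barpose(c,r,.042); print(a,ce.round(1),p[0].round(4),'yaw %.3f L %.3f W %.3f'%p[1:])
for i in range(4): 
    X=(.477+.05*i,.1887-.0008*i,.187); print(np.round(proj(c,X),1),np.round(proj(s,X),1))
E
```

```text
[0.47701079 0.03957634 0.33694661]
871 [327.2  97.7] [0.5508 0.0256] yaw -0.017 L 0.089 W 0.015
879 [362.9  98.4] [ 0.5501 -0.0192] yaw -0.032 L 0.088 W 0.015
880 [398.6  99.4] [ 0.5492 -0.0648] yaw -0.021 L 0.088 W 0.015
860 [541.3 171.2] [ 0.4589 -0.2607] yaw -0.169 L 0.086 W 0.022
[155.4 183.2] [359.6 146.7]
[149.  128.4] [370.8 152.3]
[141.9  68.2] [382.4 158. ]
[134.   2.] [394.4 163.9]
```

View pics/v8.png

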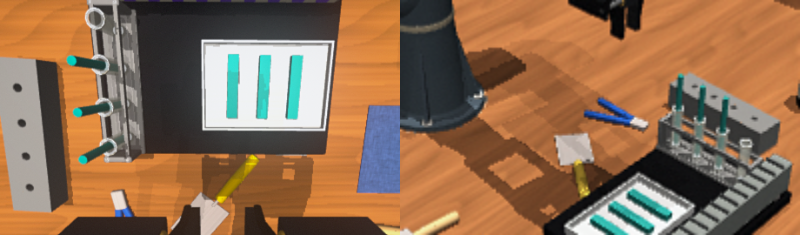

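All three rods stand in vials 0 to 2, tops at (154,183), (148,130) and (142,70), matching the z=0.187 predictions. Three bars lie flat in the tray, and bar 1 is still on the mat. Next I'll throw the isolator back on.

play_rows --gripper '[1,1,1,1,1,1,1,1,1,1]' --delta_pos '[[14.6,42.3,11.4],[14.6,42.3,11.4],[14.6,42.3,11.4],[14.6,42.3,11.4],[14.6,42.3,11.4],[14.6,42.3,11.4],[14.6,42.3,11.4],[14.6,42.3,11.4],[14.6,42.3,11.4],[14.6,42.3,11.4]]' --turn '[[0,0,0],[0,0,0],[0,0,0],[0,0,0],[0,0,0],[0,0,0],[0,0,0],[0,0,0],[0,0,0],[0,0,0]]'

```text
time: 35.88
position: [0.6236, -0.3823, 0.2232]
tool_rot: [1.0, 0.001, -0.001, -0.001]
ft_force: [0.1, -0.4, -0.3]
grip_width: 0.0005
grip_force: 0.0
```

play_rows --gripper '[1,1,1,1,1,1,1,1,1,1,1,1]' --delta_pos '[[0,0,6],[0,0,12],[0,0,12],[0,-3,12],[0,-5,12],[0,-7,12],[0,-9,12],[0,-11,12],[0,-13,12],[0,-13,12],[0,-13,6],[0,-13,-3]]' --turn '[[0,0,0],[0,0,0],[0,0,0],[0,0,0],[0,0,0],[0,0,0],[0,0,0],[0,0,0],[0,0,0],[0,0,0],[0,0,0],[0,0,0]]'

```text
time: 37.38
position: [0.6227, -0.2538, 0.2259]
tool_rot: [1.0, -0.0, -0.001, -0.001]
ft_force: [0.7, -0.6, -0.0]
grip_width: 0.0006
grip_force: 0.0
```

play_rows --gripper '[1,1,1,1,1,1]' --delta_pos '[[-18,3,-8],[-18,3,-8],[-18,3,-8],[-18,3,-8],[-18,3,-8],[-18,3,-8]]' --turn '[[0,0,0],[0,0,0],[0,0,0],[0,0,0],[0,0,0],[0,0,0]]'

```text
time: 38.12
position: [0.4444, -0.2841, 0.3052]
tool_rot: [1.0, 0.0, -0.0, -0.001]
ft_force: [-0.5, -0.7, 0.0]
grip_width: 0.0004
grip_force: 0.0
```

```bash
python3 - <<'E'
from h import *
s=snap('scene','s9')
cv2.imwrite('pics/v9.png',cv2.resize(s['color'][110:310,195:435,::-1],(720,600)))
E
```

```text
(no output)
```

View pics/v9.png

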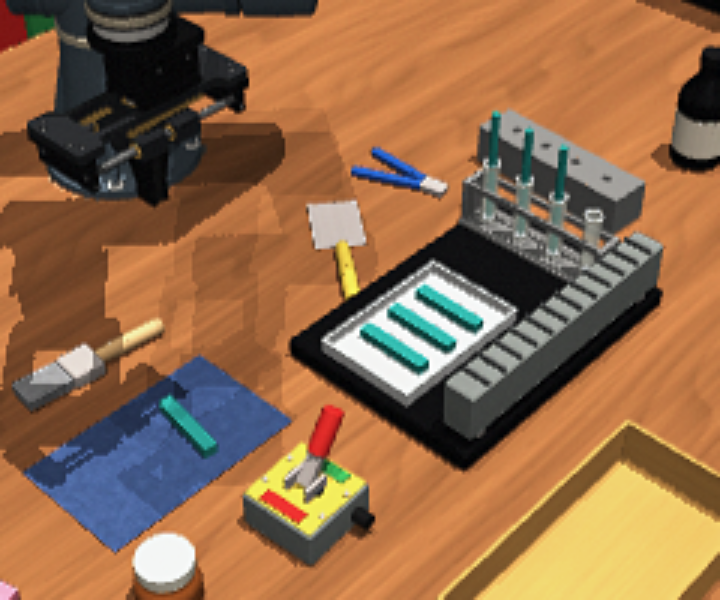

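The lever is back over the green mark (328,430). Three rods stand in vials (495,150; 528,165; 563,185), three bars lie in the tray, and the fourth is on the mat (188,425). The bottle and jar are undisturbed, so I'm handing in.

```bash
python3 -c "
from rig import robot
print(robot.hand_in())"
```

```text
the job is handed in; nothing more can be done
None
```

The job is handed in, but no verdict came back; the last picture shows the isolator back on, all three rods present in vials of their own, three bars flat in the tray, the fourth on the mat, and the bottle and jar not moved.

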